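# Unlatch the stamp case and take off its sliding lid

### The arm

A 7-joint arm with a two-finger parallel gripper is mounted at the origin on a cart in front of the work surface, level with it; the furniture and walls round the work are solid. World frame = base frame: x ahead of the robot, y to its left, z up, the work surface at z = 0. Lengths are in m, angles in rad, forces in N, time in s.
With the tool pointing down it reaches from about 0.4 to 0.9 m from the base axis. Payload 5.5 kg.
Tool frame: the origin (TCP) lies midway between the tips of the shut fingers; the grasp point (between the pads) lies 19 mm behind it (manip.grip_depth is the distance from the TCP to the grasp point, in m); z points along the fingers, y is the line along which they close (so a half turn about z gives the same grasp; the last joint's range is limited). The gripper opens to 92 mm and grips with 3 to 60 N. Pads are 19 mm wide; open, the fingers measure 130 mm over their backs; the gripper's body (75 mm by 190 mm) begins 47 mm behind the grasp point.
Start: joints at [1.483, 0.501, -0.427, 1.55, 0.221, 1.138, -0.21], TCP at [0.223, -0.61, 0.227] pointing down, gripper open.
Joint ranges: [-2.88, 2.88], [-0.31, 2.03], [-1.54, 1.56], [0.2, 2.42], [-1.41, 4.55], [0.19, 2.02], [-2.57, 2.57]. Speed limits (rad/s): [2.57, 2.57, 3.14, 3.14, 3.14, 3.14, 3.14].

### API

Orientations are given as a unit quaternion [x, y, z, w].
In Python, from bench import manip, effector, viewer gives the robot as it stands. Calls block until the motion is done:
- manip.move_pose(position, orientation): joint-space move of the TCP to a pose.
- manip.servo_line(position, ori=None, vel=0.15): straight line of the TCP; ori=None keeps the orientation; vel is the mean speed in m/s.
- manip.movej(angles): joint-space move.
- effector.open_jaws() and effector.close(f_grip=None): open the fingers fully, or close them until they stop; f_grip is the grip in N (None keeps the last).
- manip.sleep(seconds).
- manip.solve_ik(position, orientation): joint angles nearest the present ones, or None.
- viewer.get_image(name): name is "side" or "top"; returns the picture (480x640x3 uint8, red, green, blue); there is no depth.
- viewer.get_calibration(name): a dict with "vfov" (degrees; the focal length in pixels is half the picture's height over the tangent of half this angle, whatever the lens; pixels are square), "cx", "cy" (the principal point, pixels), "eye" and "attitude" of the camera in the world. Camera axes: x right, y down, z forward; pixel columns grow to the right and rows downward; lengths in m; the calibration is good to about 2 mm. A picture is of the moment at which its call begins. get_calibration takes no time and is no camera call.
A pose or a line that the arm cannot do raises manip.PlanningError and nothing moves.
- manip.hand_in(): hands the job in; it is judged then, once.
Readings, each from a call of its own:
- manip.current_clock(): time.
- manip.current_q(): joint angles.
- manip.current_joint_velocities(): joint speeds.
- manip.current_tau(): joint torques, N m.
- manip.current_tool_pos(): TCP position.
- manip.current_tcp_rot(): TCP orientation.
- manip.current_force(): force on the tool from outside, world axes, zero at the start.
- manip.current_wrist_torque(): the same for the moment, N m.
- manip.current_finger_gap(): finger opening in m.
- manip.current_gripper_force(): force on a finger pad.
Only numpy, scipy, OpenCV 4.12 (cv2) and the standard library are available. Lean on these libraries where they do the work, as an engineer would, in place of code of your own. Each camera call takes 0.05 s, during which the arm holds its last target. There are 200 camera calls.

### The job

Open the wooden case of letter stamps: swing the latch handle out from the side of the case, up over its cam, until it drops down into its open notch. Then lift the lid's free end over the end lip, slide the lid out of its grooves, and set it down gently, flat on the table with the bar up, clear of the case. Leave the handle in the open notch, and do not disturb the other things on the table.

Things in the scene. Friction and masses are not known exactly. Their poses are not given: they have to be found in the camera images.
- case: Wooden slide-lid case, 104 x 190 x 55 mm, immovable. Origin: centre of its underside, on the table; x across it (the latch is on the -x side), y along it: the lid slides out towards +y only. The lid rests on a ledge at z = 40 mm. The latch stands on a steel bracket at x = -88 to -52, y = 2 to 46 mm, top at 36 mm; the cap nut over its pivot reaches z = 69 mm.
- end_lip (a point): Middle of the top of the lip at the case's +y end, at case y = 90 mm, z = 44 mm. The lip is 10 mm thick and stands 4 mm above the lid's ledge, so the lid's +y end must be lifted by 5 mm or more to pass over it. Beyond this end the table is free at world x = 0.40 to 0.60, up to y = 0.42; a foil press stands behind, from x = 0.65.
- rails_front (a point): Front end of the rails, at case x = 0, y = -2 mm, z = 51 mm (their underside). The rails run from here to the closed end (y = -95 mm) along both sides, x = 39 to 52 mm each, z = 51 to 55 mm; they cover the lid's edges with 5 mm of play above it, so there the lid can tilt and slide but not come off. In front of them it is open above. The lid is free once slid out 85 mm.
- pivot (a point): Point on the vertical axis of the latch handle, at case x = -68 mm, y = 24 mm, z = 47 mm (underside of the handle when down).
- latch_turn (a joint): Turn of the handle about its vertical pivot, rad, counter-clockwise from above. 0: locked, knob arm along the case's side towards +y, a 16 mm wide tongue over the lid's edge. 1.57: open, knob arm pointing away from the case (-x), tongue clear of the lid. From 0.2 it climbs the cam and springs back if let go; crest at 1.0 to 1.1; then it falls into the open notch (1.35 to the stop at 1.62).
- latch_lift (a joint): Height of the handle above its notches, m: 0 in the locked seat and in the open notch, about 0.006 on the crest. A spring presses it down with 15 N (22 N on the crest); about 5 to 6 N sideways at the knob turns it.
- knob (a point): Middle of the handle's grip: an upright round wooden knob, 18 mm thick, 26 mm tall, on the end of the brass arm, 50 mm from the pivot axis. z = 66 mm when the handle is down: the knob reaches from z = 53 to 79 mm (6 mm higher on the crest). Within 60 mm of it only the lid's bar (top at z = 62 mm) and the cap nut are higher than z = 55 mm.
- lid: Loose wooden lid, 90 x 169 x 6 mm, 0.15 kg, with a pull bar on top. Origin: centre of its underside; x, y, z as the case's when it is shut (then at case x = 0, y = -1.5 mm, z = 40 mm). 2 mm of play each side.
- pull_bar (a point): Centre of the lid's upright pull bar, at lid y = 67.5 mm, 14 mm above the lid's underside. The bar is 50 mm long across the lid (its x), 14 mm thick (y), and stands 16 mm above the lid's top.
- cover: Bystander: teal leather passport cover, 134 x 96 x 8 mm, lying on the table; origin at the centre of its underside.
- folder: Bystander: bone folder, 21 x 139 x 4 mm, lying on the passport cover.
- stamp: Bystander: brass letter stamp with a wooden handle, 73 mm tall, standing; origin under its centre.
- spool: Bystander: ribbon spool, 64 x 73 x 25 mm, lying flat; origin under its centre.
- foil_roll: Bystander: roll of foil, 52 mm in diameter, 31 mm tall, standing on its end; origin under its centre.

How it is judged:
On the way, in this order (a step that is already met when the one before it is completed fails the run):
1. the handle is turned past the cam's crest and has dropped down into its open notch, the lid still shut (value of joint latch_turn above 1.3 rad and value of joint latch_lift below 0.0015 m and y of lid in the frame of case below 0.01 m), for 0.2 s.
2. the lid is drawn part of the way out, its tail still in the grooves (y of lid in the frame of case between 0.03 and 0.08 m and z of lid in the frame of case below 0.056 m), for 0.05 s.
At the end, for the whole second after the job is handed in: The handle is in its open notch (turned beyond 1.3 rad and lifted less than 1.5 mm), and the lid lies at rest on the table, bar up and flat (underside less than 4 mm above the table, tilt under 0.05 rad), not touching the case (value of joint latch_turn above 1.3 rad and value of joint latch_lift below 0.0015 m and height (world z) of lid below 0.004 m and angle between lid's own z axis and vertical below 0.05 rad and linear speed of lid below 0.02 m/s and contact force between lid and case below 0.1 N).
It fails at once if the lid is forced out while the latch is not open (y of lid in the frame of case above 0.015 m and value of joint latch_turn below 1.2 rad).
It fails at once if the lid is dropped or thrown (faster than 0.8 m/s) (linear speed of lid above 0.8 m/s).
It fails at once if a bystander is moved more than 3 cm (distance of any of cover, folder, stamp, spool, foil_roll from where it was at the start of the episode above 0.03 m).
It also fails if it takes over 53 s, if anything falls off the work surface, if the arm or the gripper's body presses on something with over 40 N, if the wrist force passes 120 N, or if a joint passes its speed limit or range.

## Working session

There is one attempt and no reset: what is moved stays moved. The work goes in short steps, each a Python script; the robot and the scene stay as the last script left them, time stands still between calls to the robot, and variables do not carry over. Pictures are saved under pics/ and viewed, at most 10 in all, crops included, and the job is handed in when it is done.

```bash
ls; mkdir -p pics; python3 - <<'E'
from bench import manip, effector, viewer
import cv2
for n in("side","top"):
    im=viewer.get_image(n); cv2.imwrite(f"pics/{n}0.png",im[:,:,::-1]); print(n,viewer.get_calibration(n))
print(manip.current_clock(),manip.current_tcp_rot(),manip.grip_depth)
E
```

```text
pics
side {'vfov': 46.12113092572944, 'cx': 314.3414006898801, 'cy': 242.80267108338364, 'eye': array([ 0.47595832, -0.86793562,  0.6436758 ]), 'attitude': array([ 0.86138404,  0.00585331,  0.00229097, -0.50791537])}
top {'vfov': 44.173230119706666, 'cx': 314.4589581236858, 'cy': 243.4595608789265, 'eye': array([0.3074863 , 0.15628683, 1.21026837]), 'attitude': array([ 0.70482463, -0.70468291,  0.06370535, -0.05085137])}
0.1 [ 9.84653368e-01  1.74519242e-01 -1.17252499e-04 -8.74906421e-04] 0.0188
```

View pics/side0.png

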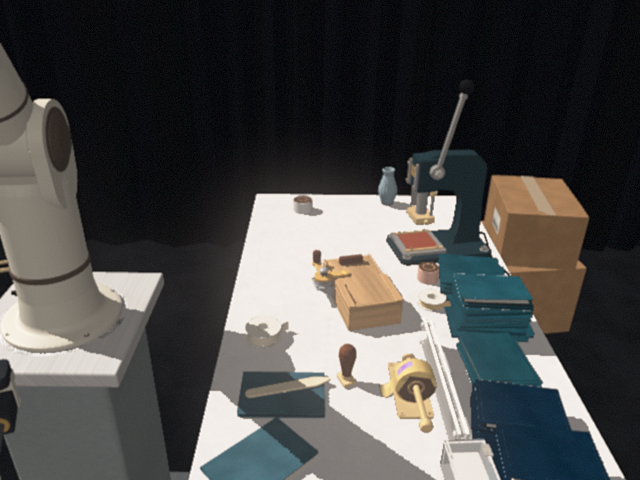

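View pics/top0.png

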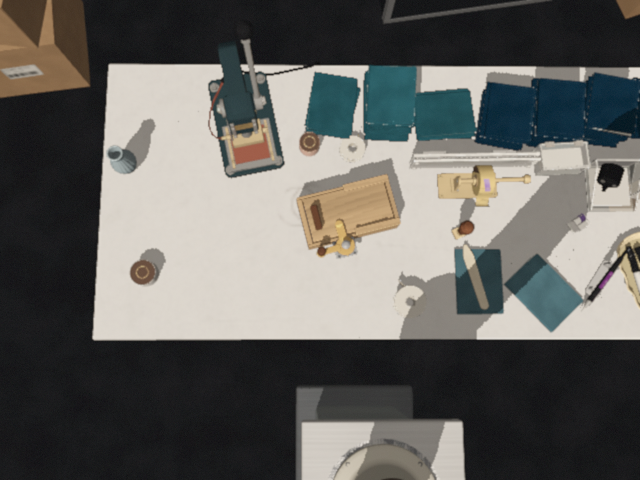

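The side view shows the case around (365,290), with the knob at (317,256) and the bar at (354,260). The top view shows the case around (348,212), the knob near (322,251), the cap nut near (345,244) and the bar near (317,215). Next I'll enlarge both.

```bash
python3 - <<'E'
import cv2
a=cv2.imread("pics/top0.png")[165:275,285:415]; cv2.imwrite("pics/tc.png",cv2.resize(a,None,fx=5,fy=5,interpolation=cv2.INTER_CUBIC))
a=cv2.imread("pics/side0.png")[240:340,295:425]; cv2.imwrite("pics/sc.png",cv2.resize(a,None,fx=6,fy=6,interpolation=cv2.INTER_CUBIC))
E
```

```text
(no output)
```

View pics/tc.png

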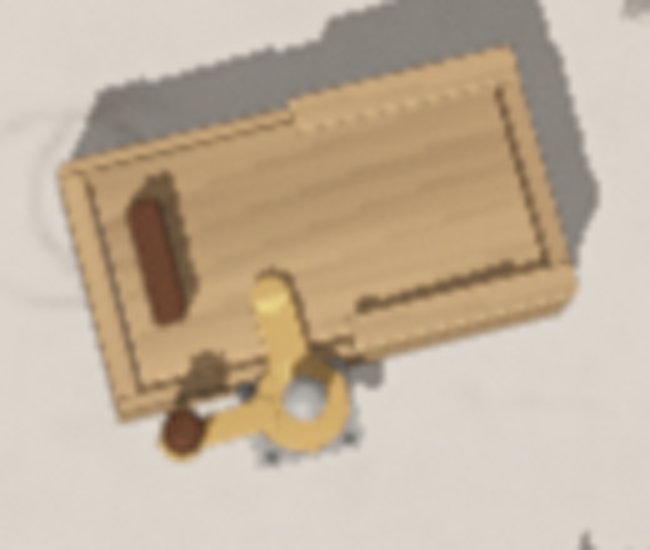

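View pics/sc.png

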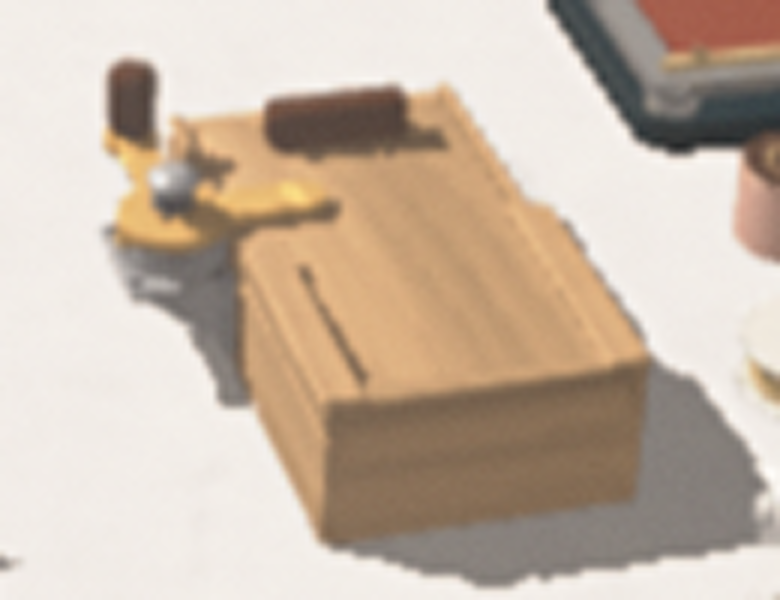

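The crops show the knob top at (322,251) in the top view and (317,251) in the side view, and the bar centre at about (317,217) and (351,259). The cap nut is at (346,245), and the lid's +y end faces world +y. I'll triangulate from colour masks.

```bash
cat > h.py <<'E'
import numpy as np, cv2
from scipy.spatial.transform import Rotation as R
from bench import manip, effector, viewer
def ray(n,p):
    c=viewer.get_calibration(n); f=240/np.tan(np.radians(c["vfov"]/2))
    d=R.from_quat(c["attitude"]).apply([(p[0]-c["cx"])/f,(p[1]-c["cy"])/f,1]); return np.array(c["eye"]),d/np.linalg.norm(d)
def plane(n,p,z):
    e,d=ray(n,p); return e+d*(z-e[2])/d[2]
def tri(ps,pt):
    A=0;b=0;L=[ray("side",ps),ray("top",pt)]
    for e,d in L:
        M=np.eye(3)-np.outer(d,d);A=A+M;b=b+M@e
    x=np.linalg.solve(A,b); return x,[np.linalg.norm(np.cross(x-e,d)) for e,d in L]
def blobs(im,box):
    x0,y0,x1,y1=box; c=im[y0:y1,x0:x1]; h=cv2.cvtColor(c,cv2.COLOR_RGB2HSV)
    m=((c[:,:,0]<135)&(c[:,:,0]>1.4*c[:,:,2].astype(float))&((h[:,:,0]<11)|(h[:,:,0]>170))).astype(np.uint8)
    n,l,s,ce=cv2.connectedComponentsWithStats(m)
    o=[]
    for i in range(1,n):
        if s[i,4]<15: continue
        pts=np.argwhere(l==i)[:,::-1]+[x0,y0]
        r=cv2.minAreaRect(pts.astype(np.float32)); o.append((s[i,4],ce[i]+[x0,y0],s[i,:4]+[x0,y0,0,0],r))
    return o
E
python3 - <<'E'
from h import *
S=cv2.imread("pics/side0.png")[:,:,::-1];T=cv2.imread("pics/top0.png")[:,:,::-1]
np.set_printoptions(precision=4,suppress=True)
for b in blobs(S,(300,240,380,280)):print("S",b)
for b in blobs(T,(290,190,350,262)):print("T",b)
print("nut",tri((295+174/6,240+185/6),(285+304/5,165+397/5)))
t=lambda x,y:(285+x/5,165+y/5)
for p,z in (((62,170),.044),((120,415),.044),((512,48),.055),((578,272),.055)): print(plane("top",t(*p),z))
s=lambda x,y:(295+x/6,240+y/6)
for p,z in (((328,405),.055),((650,360),.055),((325,540),0),((635,498),0)): print("s",plane("side",s(*p),z))
E
```

```text
S (np.int32(16), array([316.0625, 252.25  ]), array([314, 251,   6,   4]), ((316.5, 252.5), (5.0, 3.0), 0.0))
S (np.int32(65), array([350.4462, 257.2462]), array([340, 255,  22,   6]), ((350.43072509765625, 257.30694580078125), (3.4826302528381348, 21.293794631958008), 84.2894058227539))
T (np.int32(15), array([313.4667, 207.6   ]), array([311, 206,   6,   6]), ((313.88238525390625, 208.0294189453125), (4.850712299346924, 5.093247413635254), 75.96376037597656))
nut (array([0.4936, 0.0734, 0.0605]), [np.float64(0.00024798160782037913), np.float64(0.0002479816078203627)])
[0.5894 0.1693 0.044 ]
[0.4891 0.1458 0.044 ]
[ 0.6379 -0.0127  0.055 ]
[ 0.5455 -0.0371  0.055 ]
s [ 0.5386 -0.0411  0.055 ]
s [ 0.6379 -0.0155  0.055 ]
s [ 0.5401 -0.035   0.    ]
s [ 0.6384 -0.0118  0.    ]
```

```bash
cat > fit.py <<'E'
from h import *
np.set_printoptions(precision=4,suppress=True)
t=lambda x,y:(285+x/5,165+y/5)
s=lambda x,y:(295+x/6,240+y/6)
L=[(.052,.095),(-.052,.095),(.052,-.095),(-.052,-.095),(-.052,-.095),(.052,-.095),(-.052,-.095),(.052,-.095)]
W=[plane("top",t(*p),z)[:2] for p,z in (((62,170),.044),((120,415),.044),((512,48),.055),((578,272),.055))]+\
  [plane("side",s(*p),z)[:2] for p,z in (((328,405),.055),((650,360),.055),((325,540),0),((635,498),0))]
L=np.array(L);W=np.array(W)
a=L@[1,1j];b=W@[1,1j];w=np.array([2,2,2,1,1,1,1,1.])
am=(w*a).sum()/w.sum();bm=(w*b).sum()/w.sum();k=(w*np.conj(a-am)*(b-bm)).sum();yaw=np.angle(k)
o=bm-np.exp(1j*yaw)*am
print("case",o,np.degrees(yaw),"scale",abs(k)/(w*abs(a-am)**2).sum(),"res mm",abs(o+np.exp(1j*yaw)*a-b)*1e3)
inv=lambda x:((x[0]+1j*x[1]-o)*np.exp(-1j*yaw),x[2])
for n,ps,pt in (("knobtop",(132,68),(185,428)),("bartop",(336,103),(158,262)),("nut",(174,180),(304,397))):
    x,e=tri(s(*ps),t(*pt)); print(n,x,e[0],"case:",inv(x))
E
python3 fit.py
python3 - <<'E'
from h import *
S=cv2.imread("pics/side0.png")[:,:,::-1];T=cv2.imread("pics/top0.png")[:,:,::-1]
print(S[247:266,317]); print(T[205:232,317]); print(T[251,314:332])
E
```

```text
case (0.5644990665660966+0.06601304368495962j) 14.980794773724243 scale 0.9925302349274536 res mm [2.1009 1.5634 1.4026 7.0365 1.9582 3.5202 4.3712 1.059 ]
knobtop [0.4791 0.1209 0.077 ] 0.00016776084294747802 case: (np.complex128(-0.06830428748363739+0.07510326540548647j), np.float64(0.07703563332428316))
bartop [0.5489 0.1308 0.0585] 0.0003855659408888788 case: (np.complex128(0.001660377352278879+0.06667326297741008j), np.float64(0.05848647540138093))
nut [0.4935 0.0735 0.0623] 0.00011727896262217343 case: (np.complex128(-0.06668566376670576+0.02560998268001898j), np.float64(0.062275166482402916))
[[244 239 234]
 [243 238 233]
 [226 210 199]
 [159 137 125]
 [120  92  79]
 [111  84  72]
 [102  83  73]
 [ 94  77  72]
 [ 90  75  68]
 [ 88  75  69]
 [ 88  75  68]
 [ 90  74  68]
 [ 90  74  68]
 [ 90  76  68]
 [ 86  72  68]
 [ 86  73  67]
 [126 101  76]
 [196 153 101]
 [232 183 116]]
[[ 98  78  56]
 [ 85  65  46]
 [ 84  63  45]
 [ 87  63  45]
 [ 89  62  45]
 [ 90  61  43]
 [ 93  62  44]
 [100  64  46]
 [104  67  47]
 [105  68  48]
 [107  70  50]
 [106  70  48]
 [107  69  48]
 [106  69  47]
 [106  70  49]
 [107  69  48]
 [108  69  47]
 [108  71  49]
 [107  70  49]
 [108  70  48]
 [108  71  50]
 [107  69  49]
 [108  70  49]
 [108  70  49]
 [115  83  58]
 [158 126  91]
 [184 152 113]]
[[219 213 204]
 [218 211 201]
 [204 194 177]
 [143 125 106]
 [104  67  47]
 [104  65  46]
 [104  68  47]
 [107  70  48]
 [107  70  49]
 [106  69  47]
 [ 98  63  45]
 [103  72  45]
 [159 126  75]
 [203 168 104]
 [211 176 110]
 [211 175 109]
 [210 174 108]
 [213 177 112]]
```

Every check agrees: the residuals are about 2 mm, the knob comes out at case (-68,75) with z 77, and the bar at (2,67). So the case is at (0.565, 0.067) with a yaw of 15°. Next is the knob grasp.

```bash
cat >> h.py <<'E'
YAW=np.radians(15.0); O=np.array([.5650,.0672])
def w(x,y,z):  # case frame -> world
    c,s=np.cos(YAW),np.sin(YAW); return np.array([O[0]+c*x-s*y,O[1]+s*x+c*y,z])
def down(deg,tilt=0):  # tool down, closing axis at deg in case frame; tilt about case +x
    q=R.from_euler('z',YAW)*R.from_euler('x',tilt)*R.from_euler('z',np.radians(deg)-np.pi/2)*R.from_euler('x',np.pi)
    r=q.as_quat()
    return r
def st(m=""):
    print(m,round(manip.current_clock(),2),np.round(manip.current_tool_pos(),4),"F",np.round(manip.current_force(),1),"gap",round(manip.current_finger_gap(),4),"gf",np.round(manip.current_gripper_force(),1))
E
python3 - <<'E'
from h import *
for d in (45,225):
    print(d,R.from_quat(down(d)).as_matrix()[:,1])
    for p in (w(-.068,.074,.2),w(-.068,.074,.057),w(-.118,.024,.057)):
        q=manip.solve_ik(p,down(d)); print(None if q is None else np.round(q,2))
for d in (90,270):
    for p in (w(0,.066,.2),w(0,.066,.049),w(0,.27,.01)):
        q=manip.solve_ik(p,down(d)); print(d,None if q is None else np.round(q,2))
E
```

```text
45 [-5.00000000e-01 -8.66025404e-01  1.22464680e-16]
[ 0.15  0.26 -0.53  1.96  0.16  0.96 -2.54]
[-0.12  0.46 -0.21  2.06  0.16  0.64 -2.54]
[ 0.1   0.41 -0.34  2.17  0.24  0.6  -2.51]
225 [5.00000000e-01 8.66025404e-01 1.22464680e-16]
[ 0.71  0.55 -1.29  1.94  0.59  1.11  0.22]
[ 0.36  0.6  -0.82  2.05  0.63  0.77  0.2 ]
[ 0.5   0.53 -0.82  2.16  0.6   0.7   0.31]
90 [ 0.6   0.69 -1.26  1.78  0.7   1.21 -2.17]
90 [ 0.31  0.7  -0.78  1.88  0.65  0.83 -2.12]
90 [-0.1   0.78 -0.71  1.82  0.69  0.81 -2.48]
270 [ 0.62  0.72 -1.3   1.78  0.74  1.23  0.94]
270 [ 0.3   0.69 -0.76  1.89  0.64  0.83  1.03]
270 [ 0.04  0.9  -0.94  1.81  0.91  0.93  0.51]
```

```bash
python3 - <<'E'
from h import *
manip.move_pose(w(-.068,.074,.13),down(225)); st("above")
manip.servo_line(w(-.068,.074,.057),vel=.1); st("down")
effector.close(12); st("gripped")
a=viewer.get_image("side");b=viewer.get_image("top")
c=np.hstack([cv2.resize(a[210:310,280:380],(400,400)),cv2.resize(b[190:290,280:380],(400,400))])
cv2.imwrite("pics/g.png",c[:,:,::-1])
E
```

```text
above 2.85 [0.4806 0.12   0.1299] F [-0.3 -0.4  0.7] gap 0.0917 gf 0.0
down 3.73 [0.4805 0.1215 0.0574] F [-0.2 -0.2 -0.3] gap 0.0921 gf 0.0
gripped 4.88 [0.4803 0.1214 0.0571] F [-0.2  0.5 -1. ] gap 0.0169 gf 12.0
```

View pics/g.png

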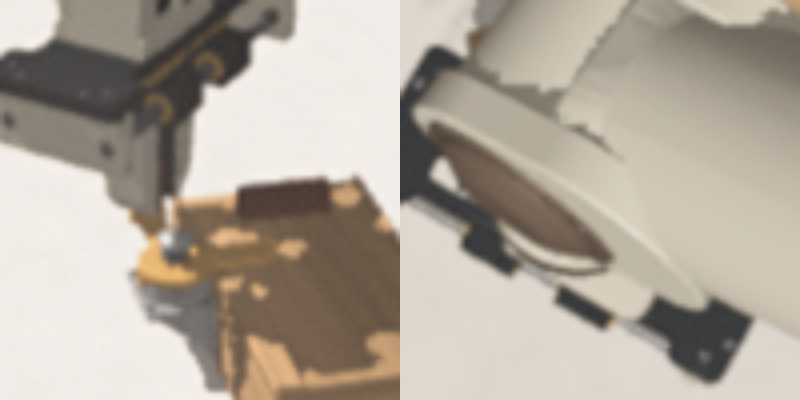

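The side view shows the fingers closed around the knob at about (155,195) in the crop, and the 17 mm gap fits an 18 mm knob. In the top view the arm hides it. Now I'll turn the handle.

```bash
python3 - <<'E'
from h import *
p0=np.array(manip.current_tool_pos())
for a in np.linspace(.13,1.56,12):
    lift=np.interp(a,[.2,1.0,1.1,1.35],[0,.006,.006,0])
    x,y=-.068-.05*np.sin(a),.024+.05*np.cos(a)
    manip.servo_line(w(x,y,.057+lift),vel=.05); st(f"{a:.2f}")
    if np.linalg.norm(manip.current_force())>35: print("STOP");break
E
```

```text
0.13 5.27 [0.4738 0.1198 0.0573] F [0.8 4.1 1.4] gap 0.0172 gf 12.0
0.26 5.55 [0.4681 0.1178 0.0578] F [0.1 6.7 0.5] gap 0.0166 gf 12.0
0.39 5.83 [0.4622 0.1149 0.0587] F [-0.8  8.6 -0.1] gap 0.0172 gf 12.0
0.52 6.12 [0.4566 0.1113 0.0596] F [-2.6  8.8  0.9] gap 0.017 gf 12.0
0.65 6.4 [0.4518 0.1064 0.0605] F [-4.   9.2  2.5] gap 0.0171 gf 12.0
0.78 6.68 [0.4481 0.1009 0.0615] F [-3.9  9.   4.1] gap 0.0173 gf 12.0
0.91 6.97 [0.4453 0.094  0.0624] F [-3.9  6.2  4.9] gap 0.017 gf 12.0
1.04 7.25 [0.4432 0.0845 0.0626] F [-4.4 -2.2  4.1] gap 0.017 gf 12.0
1.17 7.53 [0.4431 0.0771 0.0606] F [-0.5 -6.5 -5.4] gap 0.0169 gf 12.0
1.30 7.83 [0.4428 0.0722 0.0581] F [-3.  -4.4  3.9] gap 0.0166 gf 12.0
1.43 8.11 [0.4435 0.0672 0.0574] F [-5.2 -0.2  7.3] gap 0.017 gf 12.0
1.56 8.39 [0.4452 0.0615 0.0575] F [-2.2 -0.1  5. ] gap 0.0169 gf 12.0
```

```bash
python3 - <<'E'
from h import *
effector.open_jaws(); st()
p=np.array(manip.current_tool_pos()); p[2]=.16; manip.servo_line(p,vel=.15)
manip.move_pose(w(0,.14,.16),down(270)); st("over")
a=viewer.get_image("side");b=viewer.get_image("top")
cv2.imwrite("pics/g2.png",np.hstack([cv2.resize(a[210:330,290:410],(400,400)),cv2.resize(b[165:285,280:400],(400,400))])[:,:,::-1])
E
```

```text
9.64 [0.4447 0.0604 0.057 ] F [-0.2 -0.5  0.2] gap 0.0921 gf 0.0
over 11.18 [0.5276 0.2027 0.1585] F [-0.8  0.5  0.3] gap 0.092 gf 0.0
```

View pics/g2.png

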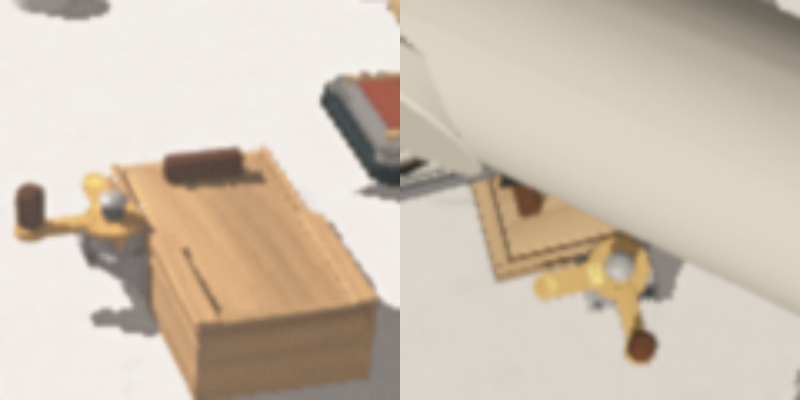

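The handle points straight out from the case, with the knob at crop (30,205), and the tongue is clear of the lid. The bar is still in place. Now I'll grip the bar and tilt the lid.

```bash
cat >> h.py <<'E'
def lid(d,t,e,vel=.05):  # slide d, tilt t about tail bottom edge, tail raised e
    c,s=np.cos(t),np.sin(t)
    manip.servo_line(w(.001,-.0855+d+.152*c-.010*s,.040+e+.152*s+.010*c),down(270,t),vel=vel); st(f"d{d} t{t} e{e}")
E
python3 - <<'E'
from h import *
manip.servo_line(w(.001,.0665,.10),vel=.15)
manip.servo_line(w(.001,.0665,.050),down(270),vel=.06); st("at bar")
effector.close(30); st("grip")
lid(0,.02,.0003,.02)
lid(0,.042,.0005,.02)
a=viewer.get_image("side")
cv2.imwrite("pics/g3.png",cv2.resize(a[200:320,290:410],(600,600))[:,:,::-1])
E
```

```text
at bar 13.04 [0.549  0.1319 0.0503] F [-0.1  0.9 -0.8] gap 0.092 gf 0.0
grip 14.23 [0.5487 0.1316 0.05  ] F [ 0.1 -0.1  0.2] gap 0.0135 gf 30.0
d0 t0.02 e0.0003 14.55 [0.549  0.1309 0.0533] F [ 0.5 -0.2 -2. ] gap 0.0137 gf 30.0
d0 t0.042 e0.0005 14.88 [0.549  0.1307 0.0569] F [ 1.1 -0.2 -0.7] gap 0.0139 gf 30.0
```

View pics/g3.png

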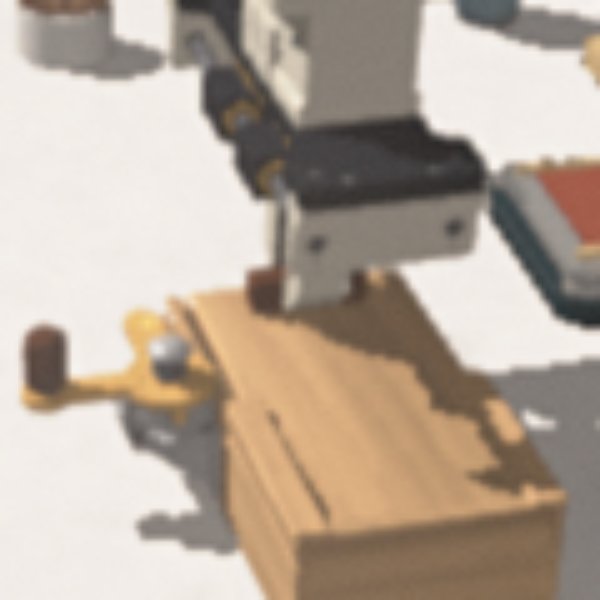

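The fingers hold the bar in the middle, at about (310,285), with the lid's front end raised and almost no force. Now I'll slide it.

```bash
python3 - <<'E'
from h import *
ok=True
for d,t,e in ((.012,.043,.0005),(.025,.046,.0005),(.04,.05,.0005),(.055,.056,.0005),(.07,.062,.001),(.085,.066,.001),(.1,.07,.001)):
    lid(d,t,e,.04)
    F=manip.current_force()
    if np.linalg.norm(F)>15: print("STOP"); ok=False; break
if ok:
    lid(.115,.07,.01,.05); lid(.13,.03,.05,.08)
    a=viewer.get_image("side")
    cv2.imwrite("pics/g4.png",cv2.resize(a[180:320,270:430],(640,560))[:,:,::-1])
E
```

```text
d0.012 t0.043 e0.0005 15.38 [0.5455 0.1434 0.0571] F [ 0.1  0.1 -1.5] gap 0.0136 gf 30.0
d0.025 t0.046 e0.0005 15.85 [0.5423 0.1556 0.0575] F [-1.  -0.1 -1.7] gap 0.0141 gf 30.0
d0.04 t0.05 e0.0005 16.38 [0.5384 0.17   0.0581] F [-0.3 -0.3 -1.5] gap 0.0136 gf 30.0
d0.055 t0.056 e0.0005 16.9 [0.5346 0.1843 0.059 ] F [-0.5  0.1 -2.5] gap 0.0138 gf 30.0
d0.07 t0.062 e0.001 17.43 [0.5308 0.1987 0.0604] F [-0.4 -0.6 -2.5] gap 0.014 gf 30.0
d0.085 t0.066 e0.001 17.95 [0.5269 0.2131 0.061 ] F [ 0.1  0.4 -2.4] gap 0.0139 gf 30.0
d0.1 t0.07 e0.001 18.48 [0.523  0.2275 0.0616] F [ 0.7 -0.9 -3. ] gap 0.0135 gf 30.0
d0.115 t0.07 e0.01 18.98 [0.5192 0.2421 0.0708] F [-0.5  0.3 -2.5] gap 0.0137 gf 30.0
d0.13 t0.03 e0.05 19.59 [0.5152 0.257  0.1048] F [-0.2  0.7 -2.6] gap 0.0134 gf 30.0
```

View pics/g4.png

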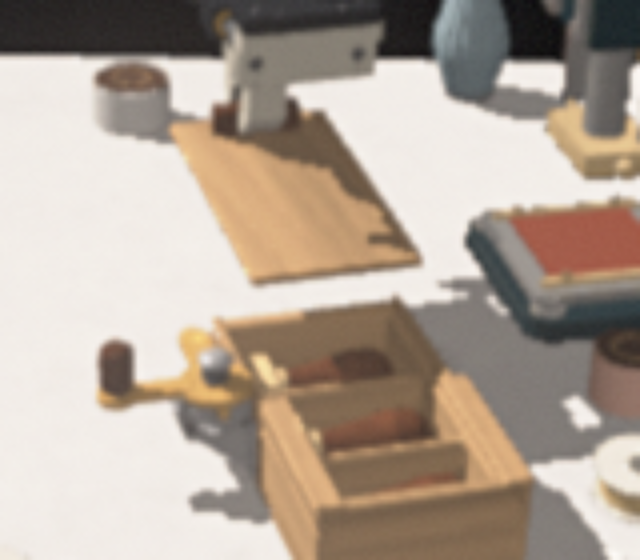

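The lid is clear of the case and held level, and the table beyond is free. Now I'll set it down.

```bash
python3 - <<'E'
from h import *
lid(.205,0,.02,.12); lid(.205,0,-.032,.08)
for e in (-.036,-.0375,-.0385,-.0395,-.0405,-.0415):
    lid(.205,0,e,.015)
    if manip.current_force()[2]>0: print("contact"); break
manip.sleep(.3); st()
a=viewer.get_image("side");cv2.imwrite("pics/p1.png",cv2.resize(a[180:320,270:430],(640,560))[:,:,::-1])
E
```

```text
d0.205 t0 e0.02 20.48 [0.4961 0.3289 0.0698] F [ 0.2 -0.7 -0.8] gap 0.0133 gf 30.0
d0.205 t0 e-0.032 21.28 [0.4957 0.3301 0.0182] F [-0.1  0.4 -2.2] gap 0.0139 gf 30.0
d0.205 t0 e-0.036 21.7 [0.4958 0.3296 0.0141] F [ 0.5  0.4 -1.6] gap 0.0139 gf 30.0
d0.205 t0 e-0.0375 21.95 [0.4956 0.3297 0.0124] F [ 0.3 -0.7 -2.6] gap 0.0136 gf 30.0
d0.205 t0 e-0.0385 22.2 [0.4956 0.3297 0.0114] F [ 0.1  0.3 -2.8] gap 0.0138 gf 30.0
d0.205 t0 e-0.0395 22.45 [0.4957 0.3297 0.0105] F [ 0.8  0.7 -1. ] gap 0.0134 gf 30.0
d0.205 t0 e-0.0405 22.7 [0.4959 0.3298 0.01  ] F [-1.5 -1.1  4.3] gap 0.0138 gf 30.0
contact
 23.0 [0.4958 0.3298 0.01  ] F [-0.9 -2.1  6.1] gap 0.0138 gf 30.0
```

Contact came at the expected height, so I'll release and back off.

```bash
python3 - <<'E'
from h import *
effector.open_jaws(); st()
p=np.array(manip.current_tool_pos()); p[2]=.2; manip.servo_line(p,vel=.12); manip.sleep(.3); st()
a=viewer.get_image("side");b=viewer.get_image("top")
cv2.imwrite("pics/p2.png",np.hstack([cv2.resize(a[180:340,230:390],(400,400)),cv2.resize(b[130:290,200:360],(400,400))])[:,:,::-1])
E
```

```text
24.34 [0.4957 0.3297 0.0095] F [ 0.5 -0.5 -0.2] gap 0.0918 gf 0.0
 26.38 [0.4956 0.3297 0.1998] F [-0.5  0.5 -1.1] gap 0.0916 gf 0.0
```

View pics/p2.png

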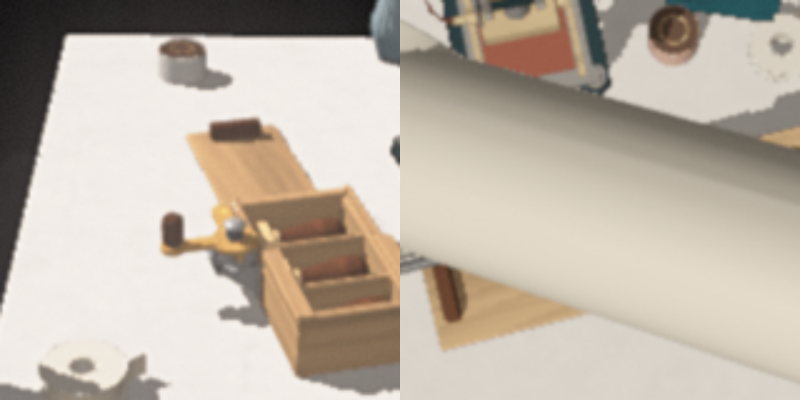

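The side view shows the lid flat on the table with the bar up at (235,130), beyond the case by my placing numbers (about 24 mm gap), and the handle still open.

```bash
python3 -c "
from bench import manip
print(manip.hand_in(), manip.current_clock())"
```

```text
the job is handed in; nothing more can be done
the job is handed in; nothing more can be done
```

I handed the job in at about 26 s on the robot's clock: the latch handle is in its open notch, and the lid lies flat on the table, bar up, about 24 mm clear of the case; no verdict was returned.

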